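# Clear the rail cutter and set its length stop

## Task

Clear both cut rail pieces out of the cutter's catch tray into the blue tote, then set the length stop for the next batch: draw the sliding leg out against its spring by its post until its white line is at the orange mark and, holding it there, slide the red cam lever fully closed towards the post. Never push the lever in while the leg is away from its mark, and leave the other things on the bench where they are. Finish while still holding: at the end the gripper keeps the leg at the mark, squeezing post and closed lever together, and does not let go.

Things in the scene. Friction and masses are not known exactly. Their poses are not given: they have to be found in the camera images.
- piece_a_c (a point): Centre of the first cut rail piece: a silver aluminium block 32 (own x) x 80 (own y) x 36 tall (z up), about 0.16 kg, lying in the catch tray. Take it across its 32 mm width (own x). Point is half-way up, 18 mm above its underside.
- piece_b_c (a point): Centre of the second cut rail piece, identical to the first, lying beside it in the same tray.
- cutter: Green rail cutter, fixed, with its open steel catch tray in front. Origin: under the centre of the catch tray, at bench height. Tray 290 (own x) x 190 (own y) outside, walls 5 thick and 30 high, floor 5 thick. The machine's body stands beside the tray from own y +115 on, 230 tall (with its saw guard, out of the way further back, 400).
- tote: Open blue tote, loose, 1.4 kg, 280 (own x) x 190 (own y) outside, 80 high, walls and floor 5 thick. Origin: centre of its underside. Starts empty.
- stop: Length stop, fixed on the bench: dark base plate 260 (own x) x 74 x 12 with an aluminium rail along own x. Origin: centre of its underside. Own +x is the direction in which the leg is drawn out. Nothing of the rail is taller than 46.
- leg_line (a point): White line across the top of the sliding leg's black carriage (74 along the rail, top face 48 above the bench), half-way along it; axes as the stop's. The leg slides along the stop's x only. A spring pulls it back towards -x with about 6 to 8 N plus 1 N friction: let go, it returns.
- leg_post (a point): A point on the leg's upright aluminium post, 90 above the bench: post 10 thick along the rail, 34 across, from 48 to 110 above the bench, rigid with the carriage. It stands at the carriage's -x end: its middle plane is 18 behind the white line (-x), so its outer (-x) face is 23 behind the line.
- leg (a joint): How far the leg is drawn out, m: 0 = fully back (start), up to 0.15.
- lever_c (a point): Centre of the red cam lever, 85 above the bench. The lever is an upright red slab 12 thick along the rail, 30 across, from 51 to 113 above the bench, that rides on the leg's carriage on the +x side of the post. Open, its outer (+x) face is 23 ahead of the white line, so post and lever are 46 over all; closed, its outer face is 9 ahead of the line, 32 over all, with a gap of 10 left between post and lever.
- lever (a joint): Cam lever travel on the leg, m: 0 = open (start), 0.014 = fully closed (end stop). Grows as the lever slides towards the post (the stop's -x). Friction of 3 N, no spring: it stays where it is left.
- mark_line (a point): Orange length mark: a pair of orange tabs, 10 wide along the rail, one at each side of the rail, tops 48 above the bench. The point lies midway between the two tabs, in the middle of their 10 mm width; axes as the stop's. The leg is at its mark when its white line lies within the tabs' width. The mark stays put and cannot be bumped.
- strip_roll: Bystander, leave alone: orange roll of curtain strip, standing, 90 diameter x 120 tall. Origin: its underside (middle).
- can: Bystander, leave alone: yellow can with black cap, standing, 60 diameter x 150 tall. Origin: its underside (middle).
- tub: Bystander, leave alone: white tub with green label, standing, 100 diameter x 110 tall. Origin: its underside (middle).
- carton: Bystander, leave alone: small cardboard carton 110 x 80 x 60 tall. Origin: its underside (middle).
- tape: Bystander, leave alone: black tape ring lying flat, 90 diameter x 40 tall. Origin: its underside (middle).
- screwdriver: Bystander, leave alone: screwdriver 180 long, lying on the bench. Origin: its underside, about the middle of its length.
- brush: Bystander, leave alone: hand brush 180 long, lying on the bench. Origin: its underside, about the middle of its length.
Mind the look-alikes: they are no part of the job. What is shaped like the part that bears piece_b_c but green is not meant. What is shaped like the part that bears piece_a_c but brown is not meant.

How it is judged (in metres and radians):
On the way, in this order (a step that is already met when the one before it is completed fails the run):
1. both rail pieces lie in the tote (x of piece_a_c in the frame of tote between -0.135 and 0.135 m and y of piece_a_c in the frame of tote between -0.09 and 0.09 m and z of piece_a_c in the frame of tote between 0 and 0.065 m and x of piece_b_c in the frame of tote between -0.135 and 0.135 m and y of piece_b_c in the frame of tote between -0.09 and 0.09 m and z of piece_b_c in the frame of tote between 0 and 0.065 m), for 0.2 s.
2. the leg is held by the fingers at the orange mark, lever still open (x of leg_line in the frame of mark_line between -0.005 and 0.005 m and contact force between the fingers and leg above 2 N and value of joint lever below 0.006 m), for 0.2 s.
3. the lever is closed while the leg is held at the mark (x of leg_line in the frame of mark_line between -0.005 and 0.005 m and contact force between the fingers and leg above 2 N and value of joint lever above 0.0115 m), for 0.2 s.
At the end, for the whole second after the job is handed in: Both pieces are inside the tote; the leg's white line is within 5 mm of the middle of the orange mark; the lever is closed (at least 11.5 of 14 mm); the fingers still press on the leg and on the lever with over 2 N each; leg and tote are at rest (all of step 1 and all of step 3 and contact force between the fingers and lever above 2 N and linear speed of each of leg, tote below 0.02 m/s); the arm keeps its last pose, push and grip.
It fails at once if the lever is pushed in (over 7 mm) while the leg is more than 10 mm from its mark (value of joint lever above 0.007 m and (x of leg_line in the frame of mark_line above 0.01 m or x of leg_line in the frame of mark_line below -0.01 m)).
It fails at once if a bystander is moved by more than 30 mm (distance of any of strip_roll, can, tub, carton, tape, screwdriver, brush from where it was at the start of the episode above 0.03 m).
It also fails if it takes over 72 s, if anything falls off the work surface, if the arm or the gripper's body presses on something with over 40 N, if the wrist force passes 120 N, or if a joint passes its speed limit or range.

## Robot

A 6-joint arm with a two-finger parallel gripper is mounted at the origin on the work surface. World frame = base frame: x ahead of the robot, y to its left, z up, the work surface at z = 0. Lengths are in m, angles in degrees, forces in N, time in s.
With the tool pointing down it reaches from about 0.3 to 0.75 m from the base axis. Payload 8.5 kg.
Tool frame: the origin (TCP) lies on the centre line of the jaws, within the pads' length; the fingertips stand 19 mm ahead of it and the grasp point (between the pads) is the TCP; z points along the fingers, x is the direction in which the jaws open and shut, and the axes are right-handed (so a half turn about z gives the same grasp; the last joint's range is limited). The gripper opens to 85 mm and grips with 20 to 120 N. Pads are 22 mm wide; open, the fingers measure 114 mm over their backs; the gripper's body (76 mm by 85 mm) begins 54 mm behind the grasp point. The pads swing forward as they close: fully open they stand 13 mm farther back than shut.
Start: joints at [-84.872, 21.807, 74.336, -0, 83.858, -12.336], TCP at [0.165, -0.525, 0.25] pointing down, gripper open.
Joint ranges: [-178.18, 178.18], [-50.72, 133.34], [12.68, 142.11], [-81.47, 261.47], [9.98, 163.14], [-165.26, 165.26]. Speed limits (degrees/s): [136.94, 136.94, 180, 180, 180, 180].

## Interface

Orientations are given as a 3x3 rotation matrix whose columns are the frame's x, y, z axes.
In Python, from rig import env, cams, order gives the robot as it stands.
- The arm moves only by the tool step_arm, never from a script. Its argument "steps" is a list of rows, each an object with "xyz": the shift along the tool's x, y, z normalised to -1 to 1, where 1 is 0.04 m, a list of three; "turn": the turn, a rotation vector about the tool's x, y, z normalised to -1 to 1, where 1 is 0.08 rad, a list of three; "gripper": the gripper command: -1 is shut, 1 is fully open, values between are in proportion. A call has 1 to 20 rows; each row shifts and turns the commanded pose from where the row before left it, along the tool's axes as they then stand; what a row does not reach is not made up. A row lasts 1/12 s, in which the tool goes at most 41.7 mm and 7.16 degrees, less where a joint would pass 70% of its speed; a pose out of reach is approached as far as the arm can. A call with a number of a shift or a turn outside -1 to 1 is refused whole. A call with a gripper value outside its range is refused whole. The fingers move at their own pace and stop on an object; "squeeze" is the grip in N (left out, the last holds). Time passes only in rows, so rows that do not move let the fingers close. It gives the time, the measured TCP pose, the force and the opening at its end, in the units of the state.
- env.observe(): the state, without advancing time (a new reading comes with each control period).
- cams.get_image(name): name is "side" or "top"; returns (picture, depth): 480x640x3 uint8, red, green, blue; 480x640 float32, m along the optical axis (not along the pixel's ray), 0 where there is no reading.
- cams.camera_info(name): a dict with "fx", "fy", "cx", "cy" (pixels), "k1" (the pictures are not rectified: a ray, as slopes to the right and down, at radius r is drawn at 1 + k1 r^2 times it, then the intrinsics apply), "extrinsics" (4x4, takes a point from camera to world coordinates). Camera axes: x right, y down, z forward; pixel columns grow to the right and rows downward; lengths in m; the calibration is good to about 2 mm. A picture is of the moment at which its call begins. camera_info takes no time and is no camera call.
- order.close_job(): hands the job in, once; it reports no verdict.
The state is a dict: "time_s": time; "q": joint angles; "qvel": joint speeds; "joint_efforts": joint torques, N m; "position": TCP position; "tool_rot": TCP orientation; "ft_force": force on the tool from outside, world axes, zero at the start; "wrist_torque": the same for the moment, N m; "grip_width": finger opening in m.
Only numpy, scipy, OpenCV 4.12 (cv2) and the standard library are available. Lean on these libraries where they do the work, as an engineer would, in place of code of your own. Each camera call takes 0.05 s, during which the arm holds its last target. There are 200 camera calls.

## Working session

There is one attempt and no reset: what is moved stays moved. The work goes in short steps, Python scripts to look and compute and a tool call to move; the robot and the scene stay as the last step left them, time stands still between calls to the robot, and variables do not carry over. Pictures are saved under pics/ and viewed, about 8 in all and at most 12, crops included, and the job is handed in when it is done.

Besides the shell and the picture viewer there is one more tool, called after "Call:" as name([rows], argument=value, ...), one row to a line, values as JSON. step_arm: Moves the arm, as the interface text tells. Scaled input: -1 to 1 covers 0.04 m each way for a shift and 0.08 rad each way for a turn. Its arguments: {"type":"object","properties":{"steps":{"type":"array"},"squeeze":{"type":"number"}},"required":["steps"]}

```bash
mkdir -p pics; ls
cat > h.py <<'E'
import numpy as np, cv2
from rig import env, cams, order
def snap(n,tag):
    im,d=cams.get_image(n); np.savez(f'pics/{n}_{tag}.npz',im=im,d=d)
    cv2.imwrite(f'pics/{n}_{tag}.png',im[:,:,::-1]); return im,d
def ray(n,uv):
    c=cams.camera_info(n); x=(np.asarray(uv,float)-[c['cx'],c['cy']])/[c['fx'],c['fy']]
    x=np.atleast_2d(x); y=x.copy()
    for _ in range(20): y=x/(1+c['k1']*(y**2).sum(1,keepdims=True))
    T=np.array(c['extrinsics']); r=np.c_[y,np.ones(len(y))]
    return T[:3,3], r@T[:3,:3].T
def plane(n,uv,z):
    o,r=ray(n,uv); return o+r*((z-o[2])/r[:,2])[:,None]
def deep(n,uv,d):
    uv=np.atleast_2d(uv); o,r=ray(n,uv); u=np.asarray(uv,int); return o+r*d[u[:,1],u[:,0]][:,None]
E
python3 - <<'E'
from h import *
print(env.observe())
for n in('top','side'):
    snap(n,'0'); print(n,cams.camera_info(n))
E
```

```text
pics
{'time_s': 0.0, 'q': array([-8.48727878e+01,  2.18407811e+01,  7.43847835e+01, -2.27593042e-03,
        8.38596612e+01, -1.23346019e+01]), 'qvel': array([ 0.0358394 , -0.07902003, -0.0027764 , -0.06528094, -0.02210812,
        0.05084534]), 'joint_efforts': array([ 8.11445443e-04, -4.48469818e+01, -2.31272560e+01, -1.93163387e-04,
        4.81316252e-03,  6.07723996e-05]), 'position': array([ 0.16501283, -0.52437481,  0.24971355]), 'tool_rot': array([[ 3.00074065e-01, -9.53915890e-01, -1.72267780e-04],
       [-9.53914786e-01, -3.00073984e-01,  1.47798839e-03],
       [-1.46156969e-03, -2.79177203e-04, -9.99998893e-01]]), 'ft_force': array([-0.53148904,  0.10554347, -0.14117831]), 'wrist_torque': array([ 0.01852333,  0.01513132, -0.00705308]), 'grip_width': 0.08521958205134379}
top {'fx': 610.4015156881995, 'fy': 610.4015156881995, 'cx': 317.187559216453, 'cy': 240.59626509555278, 'k1': 0.06001705389474198, 'extrinsics': array([[-0.00498923, -0.98254925,  0.1859357 ,  0.224778  ],
       [-0.99998563,  0.00453711, -0.00285704,  0.00332469],
       [ 0.00196357, -0.18594728, -0.98255776,  1.57077945],
       [ 0.        ,  0.        ,  0.        ,  1.        ]])}
side {'fx': 608.6923895238866, 'fy': 608.6923895238866, 'cx': 319.81981701008135, 'cy': 244.54960852339812, 'k1': -0.07777921556068806, 'extrinsics': array([[-0.86805192,  0.299727  , -0.39578983,  1.14534387],
       [ 0.49613854,  0.5529761 , -0.66937582,  1.11884492],
       [ 0.01823231, -0.77741955, -0.62871808,  1.13784936],
       [ 0.        ,  0.        ,  0.        ,  1.        ]])}
```

View pics/top_0.png

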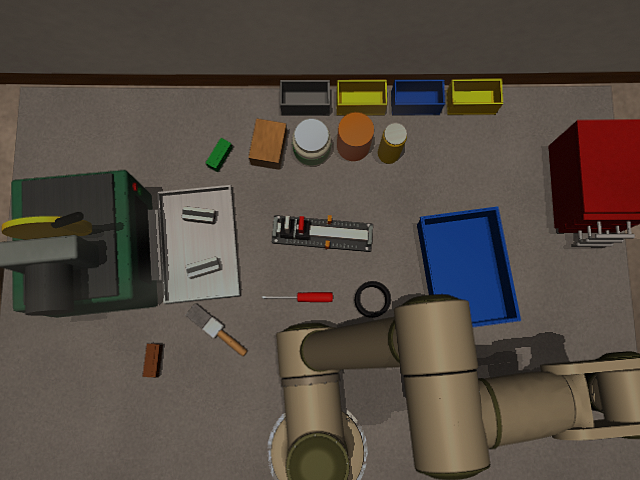

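View pics/side_0.png

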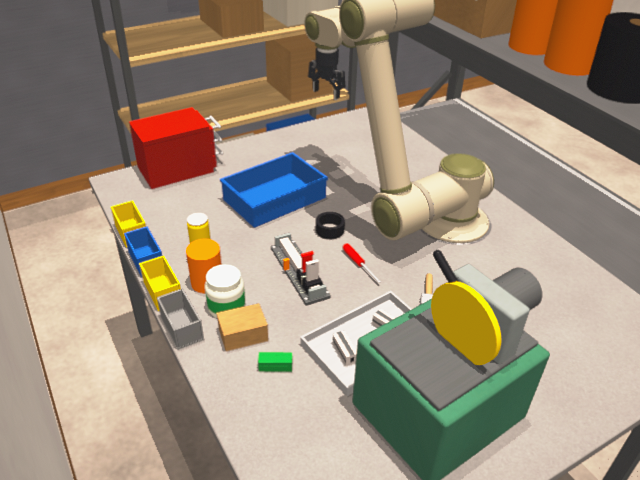

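Top view: pieces at about (199,214) and (204,267) in the tray. Stop at (323,233), drawn to image right (≈ -y), with tabs at (330,219) and (327,243). Tote at (470,265). Next, closer crops and depth numbers.

Run:
```python
from h import *
t=np.load('pics/top_0.npz');s=np.load('pics/side_0.npz')
im,d=t['im'],t['d'];si,sd=s['im'],s['d']
def cr(i,x,y,w,h):return cv2.resize(i[y:y+h,x:x+w,::-1],(400,300),interpolation=cv2.INTER_CUBIC)
out=np.vstack([np.hstack([cr(im,155,180,120,90),cr(im,263,200,120,90)]),np.hstack([cr(si,300,290,120,90),cr(si,260,225,120,90)])])
cv2.imwrite('pics/crops.png',out)
# height map world from depth
for n,i,dd in(('top',im,d),('side',si,sd)):
    v,u=np.mgrid[0:480,0:640]; uv=np.c_[u.ravel(),v.ravel()]
    P=deep(n,uv,dd).reshape(480,640,3); np.save(f'pics/P_{n}.npy',P)
P=np.load('pics/P_top.npy'); z=P[...,2]
def box(m,name):
    m=m.astype(np.uint8); k,l,st,c=cv2.connectedComponentsWithStats(m)
    for j in range(1,k):
        if st[j,4]<25: continue
        q=P[l==j]; r=cv2.minAreaRect((q[:,:2]*1000).astype(np.float32))
        print(name,st[j].tolist(),'z med %.1f max %.1f'%(np.median(q[:,2])*1e3,q[:,2].max()*1e3),'rect',np.round(r[0],1),np.round(r[1],1),round(r[2],1))
roi=np.zeros((480,640),bool); roi[190:300,165:236]=1
box(roi&(z>.032)&(z<.06),'piece')
hsv=cv2.cvtColor(im,cv2.COLOR_RGB2HSV)
r2=np.zeros_like(roi); r2[205:260,265:380]=1
box(r2&(z>.008)&(z<.13),'stop')
box(r2&(hsv[...,0]<5)&(hsv[...,1]>150),'lever'); box(r2&(hsv[...,0]>=6)&(hsv[...,0]<22)&(hsv[...,1]>150),'tabs')
r3=np.zeros_like(roi); r3[195:335,400:530]=1
b=(hsv[...,0]>100)&(hsv[...,0]<125)&(hsv[...,1]>120)
box(r3&b,'toteall'); box(r3&b&(z>.07)&(z<.09),'rim'); box(r3&b&(z<.02),'floor')
```

```text
piece [182, 206, 34, 17, 409] z med 41.8 max 52.8 rect [586.  305.2] [84.  34.9] 84.0
piece [185, 257, 35, 21, 430] z med 41.8 max 53.6 rect [449.5 289.2] [33.2 82.4] 17.3
stop [272, 214, 101, 38, 2704] z med 34.0 max 120.5 rect [540.5 -13.2] [262.5  82.8] 84.1
lever [298, 216, 7, 17, 89] z med 111.3 max 120.5 rect [555.5  39.7] [54.1 16.2] 0.3
tabs [327, 215, 5, 9, 36] z med 47.0 max 54.8 rect [571.8 -32. ] [ 9.7 16.9] 89.8
tabs [325, 240, 5, 9, 36] z med 45.8 max 55.3 rect [509.2 -26.5] [ 9.9 23.5] 87.7
toteall [417, 206, 104, 121, 8582] z med 7.5 max 1570.8 rect [ 419.6 -235.8] [302.7 537.5] 9.8
rim [420, 207, 101, 120, 1241] z med 79.2 max 89.6 rect [ 439.  -374.6] [287.1 200.7] 7.3
floor [425, 215, 85, 109, 6040] z med 5.6 max 19.9 rect [ 440.9 -384. ] [271.7 168.6] 7.7
floor [417, 224, 13, 71, 92] z med 11.1 max 20.0 rect [ 471.8 -274.8] [184.5   3.1] 7.9
```

View pics/crops.png

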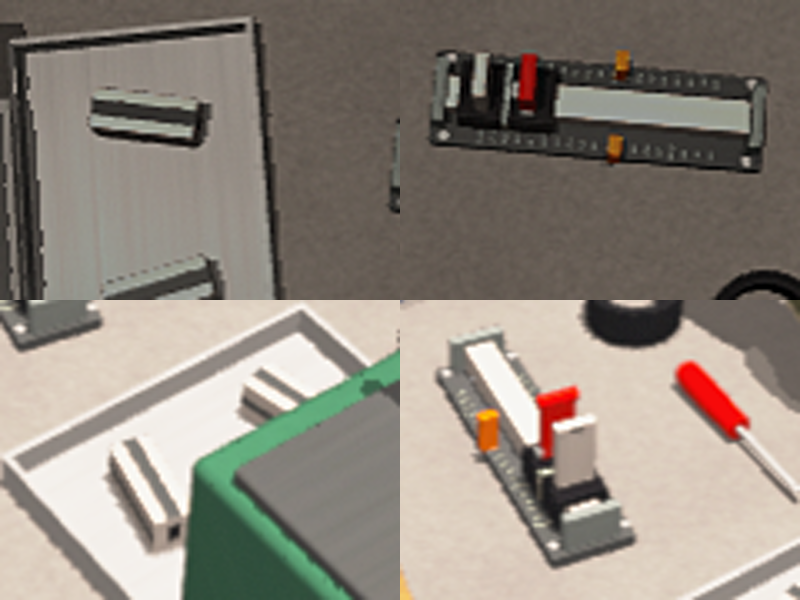

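The crops confirm both silver slotted blocks in the tray. Post (white) and red lever stand at the stop's +y end, and the two orange tabs are further along. Cross-checking with the side view before moving.

Run:
```python
from h import *
I={n:np.load(f'pics/{n}_0.npz')['im'] for n in('top','side')}
H={n:cv2.cvtColor(I[n],cv2.COLOR_RGB2HSV).astype(int) for n in I}
P={n:np.load(f'pics/P_{n}.npy') for n in I}
def rep(n,m,name,mn=15):
    m=cv2.morphologyEx(m.astype(np.uint8),cv2.MORPH_CLOSE,np.ones((2,2)))
    k,l,st,c=cv2.connectedComponentsWithStats(m)
    for j in range(1,k):
        if st[j,4]<mn: continue
        q=P[n][l==j]; q=q[np.isfinite(q).all(1)]; r=cv2.minAreaRect((q[:,:2]*1000).astype(np.float32))
        print(n,name,'uv',np.round(c[j],1),st[j,4],'mean',np.round(q.mean(0)*1e3,1),'zmed %.1f'%(np.median(q[:,2])*1e3),'rect',np.round(r[0],1),np.round(r[1],1),round(r[2],1))
def near(n,x0,x1,y0,y1,z0,z1):
    p=P[n]; return (p[...,0]>x0)&(p[...,0]<x1)&(p[...,1]>y0)&(p[...,1]<y1)&(p[...,2]>z0)&(p[...,2]<z1)
for n in I:
    h,s,v=H[n][...,0],H[n][...,1],H[n][...,2]
    rep(n,near(n,.39,.63,.22,.39,.037,.046),'piecetop')
    st=near(n,.45,.65,-.17,.15,.03,.13)
    rep(n,near(n,.45,.65,-.17,.15,.104,.117)&(s<80),'posttop',5)
    rep(n,near(n,.45,.65,-.17,.15,.107,.12)&(s>150),'levertop',5)
    rep(n,near(n,.45,.65,-.17,.15,.045,.051)&(s>150)&(h>5)&(h<25),'tabtop',5)
    rep(n,near(n,.45,.65,-.17,.15,.009,.016),'plate',100)
    rep(n,near(n,.3,.7,.15,.42,.026,.033),'traywall',40)
    rep(n,near(n,.25,.65,-.52,-.2,.076,.084)&(h>100)&(h<125),'rim',100)
rep('top',near('top',.45,.65,-.17,.15,.049,.12),'tall',10)
```

```text
top piecetop uv [198.4 214.6] 375 mean [581.5 301.4  49.1] zmed 41.5 rect [430.7 154.6] [506.  71.] 44.3
top piecetop uv [203.  267.4] 410 mean [445.6 286.1  48.1] zmed 41.2 rect [361.4 152.1] [397.  75.] 58.1
top posttop uv [287.9 222.8] 60 mean [548.   70.9 100.3] zmed 108.8 rect [557.   70.8] [ 7.6 51.8] 85.1
top levertop uv [302.1 223.7] 65 mean [544.5  35.9 105.1] zmed 111.3 rect [544.7  36.7] [ 9.  31.7] 85.5
top tabtop uv [330.4 218.4] 19 mean [573.  -35.5  37.6] zmed 47.2 rect [576.2 -35.3] [ 7.1 26.7] 69.4
top tabtop uv [328.3 243.7] 21 mean [506.5 -29.4  38.5] zmed 45.1 rect [507.1 -30.2] [ 8.4 18.2] 88.7
top plate uv [340.1 224.7] 389 mean [559.9 -60.7  20.7] zmed 13.3 rect [427.9   3.6] [166.6 370.5] 65.9
top plate uv [325.5 243.8] 736 mean [509.3 -22.3  22.6] zmed 12.3 rect [423.7  32.7] [241.6 321.5] 61.5
top traywall uv [207.1 190.7] 142 mean [648.4 283.   35.4] zmed 24.9 rect [477.2 142.5] [562.8 125. ] 41.4
top traywall uv [161.4 209.7] 118 mean [600.7 401.8  25.9] zmed 26.5 rect [590.4 389.1] [115.2  35.6] 4.9
top traywall uv [235.7 266.1] 173 mean [452.8 207.5  23.
[... 937 characters left out ...]
 mean [568.8  52.   14.5] zmed 11.1 rect [801.2 556.5] [1313.   121.4] 63.8
side traywall uv [345.7 333.9] 470 mean [562.8 272.7  34.3] zmed 26.7 rect [830.1 600.1] [1193.4  250.5] 48.1
side traywall uv [346.  354.6] 50 mean [624.2 364.9  80.2] zmed 27.7 rect [852.3 713.5] [999.2  47. ] 56.8
side rim uv [272.8 182.1] 561 mean [ 450.6 -355.    79. ] zmed 75.8 rect [821.5 258.8] [1806.1  341.1] 58.7
top tall uv [295.8 227.8] 453 mean [541.3  52.5  71.1] zmed 52.3 rect [403.3  48.4] [360.6  74.8] 2.4
top tall uv [330.3 218.8] 23 mean [571.  -35.2  41. ] zmed 48.0 rect [572.9 -35.8] [ 8.8 19.5] 86.5
top tall uv [275.9 226.2] 10 mean [551.1 104.   46.7] zmed 47.3 rect [550.6 104. ] [4.6 9.6] 88.9
```

Both views agree: piece tops at about 40–41 mm, centres near (0.586, 0.305) and (0.450, 0.289). Post to lever is 35 mm, and the line is about 83 mm from the mark. I'll move to the first piece.

Call:
step_arm([
  {"xyz":[-0.64,-0.625,0],"turn":[0,0,0],"gripper":0.45},
  {"xyz":[-0.64,-0.625,0],"turn":[0,0,0],"gripper":0.45},
  {"xyz":[-0.64,-0.625,0],"turn":[0,0,0],"gripper":0.45},
  {"xyz":[-0.64,-0.625,0],"turn":[0,0,0],"gripper":0.45},
  {"xyz":[-0.64,-0.625,0],"turn":[0,0,0],"gripper":0.45},
  {"xyz":[-0.64,-0.625,0],"turn":[0,0,0],"gripper":0.45},
  {"xyz":[-0.64,-0.625,0],"turn":[0,0,0],"gripper":0.45},
  {"xyz":[-0.64,-0.625,0],"turn":[0,0,0],"gripper":0.45},
  {"xyz":[-0.64,-0.625,0],"turn":[0,0,0],"gripper":0.45},
  {"xyz":[-0.64,-0.625,0],"turn":[0,0,0],"gripper":0.45},
  {"xyz":[-0.64,-0.625,0],"turn":[0,0,0],"gripper":0.45},
  {"xyz":[-0.64,-0.625,0],"turn":[0,0,0],"gripper":0.45},
  {"xyz":[-0.64,-0.625,0],"turn":[0,0,0],"gripper":0.45},
  {"xyz":[-0.64,-0.625,0],"turn":[0,0,0],"gripper":0.45},
  {"xyz":[-0.64,-0.625,0],"turn":[0,0,0],"gripper":0.45},
  {"xyz":[-0.64,-0.625,0],"turn":[0,0,0],"gripper":0.45},
  {"xyz":[-0.64,-0.625,0],"turn":[0,0,0],"gripper":0.45},
  {"xyz":[-0.64,-0.625,0],"turn":[0,0,0],"gripper":0.45},
  {"xyz":[-0.64,-0.625,0],"turn":[0,0,0],"gripper":0.45},
  {"xyz":[-0.64,-0.625,0],"turn":[0,0,0],"gripper":0.45},
], squeeze=40)

```text
time_s: 1.77
position: [0.4887, 0.1158, 0.2501]
tool_rot: [[0.3, -0.954, -0.001], [-0.954, -0.3, -0.0], [-0.0, 0.001, -1.0]]
ft_force: [1.1, -1.4, -0.4]
grip_width: 0.0618
```

Call:
step_arm([
  {"xyz":[-0.64,-0.625,0],"turn":[0,0,0],"gripper":0.45},
  {"xyz":[-0.64,-0.625,0],"turn":[0,0,0],"gripper":0.45},
  {"xyz":[-0.64,-0.625,0],"turn":[0,0,0],"gripper":0.45},
  {"xyz":[-0.64,-0.625,0],"turn":[0,0,0],"gripper":0.45},
  {"xyz":[-0.64,-0.625,0],"turn":[0,0,0],"gripper":0.45},
  {"xyz":[-0.64,-0.625,0],"turn":[0,0,0],"gripper":0.45},
  {"xyz":[0,0,0],"turn":[0,0,-1],"gripper":0.45},
  {"xyz":[0,0,0],"turn":[0,0,-1],"gripper":0.45},
  {"xyz":[0,0,0],"turn":[0,0,-1],"gripper":0.45},
  {"xyz":[0,0,0],"turn":[0,0,-1],"gripper":0.45},
  {"xyz":[0,0,0],"turn":[0,0,-1],"gripper":0.45},
  {"xyz":[0,0,0],"turn":[0,0,-1],"gripper":0.45},
  {"xyz":[0,0,0],"turn":[0,0,-1],"gripper":0.45},
  {"xyz":[0,0,0],"turn":[0,0,-1],"gripper":0.45},
  {"xyz":[0,0,0],"turn":[0,0,-1],"gripper":0.45},
  {"xyz":[0,0,0],"turn":[0,0,-1],"gripper":0.45},
  {"xyz":[0,0,0],"turn":[0,0,-1],"gripper":0.45},
  {"xyz":[0,0,0],"turn":[0,0,-1],"gripper":0.45},
  {"xyz":[0,0,0],"turn":[0,0,-1],"gripper":0.45},
  {"xyz":[0,0,0],"turn":[0,0,-1],"gripper":0.45},
])

```text
time_s: 3.43
position: [0.5852, 0.3053, 0.2498]
tool_rot: [[0.99, -0.142, -0.001], [-0.142, -0.99, -0.0], [-0.001, 0.0, -1.0]]
ft_force: [0.1, -0.1, -0.9]
grip_width: 0.0617
```

```bash
cat >> h.py <<'E'
def plan(x,y,z,yaw):
    s=env.observe(); R=s['tool_rot']; p=s['position']
    a=np.radians(yaw); X=np.array([np.cos(a),np.sin(a),0]); Rt=np.c_[X,np.cross([0,0,-1],X),[0,0,-1]]
    w=cv2.Rodrigues(R.T@Rt)[0].ravel()
    print('t %.2f p'%s['time_s'],np.round(p,4),'yaw %.1f'%np.degrees(np.arctan2(R[1,0],R[0,0])),'F',np.round(s['ft_force'],1),'w %.4f'%s['grip_width'],'q',np.round(s['q']))
    print(' shift now-axes/0.04',np.round(R.T@(np.array([x,y,z])-p)/.04,2),'after-turn axes',np.round(Rt.T@(np.array([x,y,z])-p)/.04,2),'turn/.08',np.round(w/.08,2))
E
python3 -c "from h import *; plan(.586,.305,.034,-6)"
```

```text
t 3.43 p [0.5852 0.3053 0.2498] yaw -8.1 F [ 0.1 -0.1 -0.9] w 0.0617 q [17. 33. 55. -0. 92. 25.]
 shift now-axes/0.04 [0.03 0.   5.39] after-turn axes [0.02 0.01 5.39] turn/.08 [ 0.01  0.01 -0.47]
```

Call:
step_arm([
  {"xyz":[0.02,0,0.7],"turn":[0,0,-0.47],"gripper":0.45},
  {"xyz":[0,0,0.8],"turn":[0,0,0],"gripper":0.45},
  {"xyz":[0,0,0.8],"turn":[0,0,0],"gripper":0.45},
  {"xyz":[0,0,0.8],"turn":[0,0,0],"gripper":0.45},
  {"xyz":[0,0,0.7],"turn":[0,0,0],"gripper":0.45},
  {"xyz":[0,0,0.6],"turn":[0,0,0],"gripper":0.45},
  {"xyz":[0,0,0.4],"turn":[0,0,0],"gripper":0.45},
  {"xyz":[0,0,0.3],"turn":[0,0,0],"gripper":0.45},
  {"xyz":[0,0,0.25],"turn":[0,0,0],"gripper":0.45},
  {"xyz":[0,0,0],"turn":[0,0,0],"gripper":0.45},
])

```text
time_s: 4.27
position: [0.5854, 0.305, 0.0344]
tool_rot: [[0.994, -0.108, -0.003], [-0.108, -0.994, -0.001], [-0.003, 0.001, -1.0]]
ft_force: [0.0, 0.3, 0.2]
grip_width: 0.0617
```

Call:
step_arm([
  {"xyz":[0,0,0],"turn":[0,0,0],"gripper":-0.5},
  {"xyz":[0,0,0],"turn":[0,0,0],"gripper":-0.5},
  {"xyz":[0,0,0],"turn":[0,0,0],"gripper":-0.5},
  {"xyz":[0,0,0],"turn":[0,0,0],"gripper":-0.5},
  {"xyz":[0,0,0],"turn":[0,0,0],"gripper":-0.5},
  {"xyz":[0,0,0],"turn":[0,0,0],"gripper":-0.5},
])

```text
time_s: 4.77
position: [0.5868, 0.3055, 0.0378]
tool_rot: [[0.994, -0.108, 0.003], [-0.108, -0.994, 0.001], [0.002, -0.001, -1.0]]
ft_force: [-0.2, -0.1, 6.4]
grip_width: 0.0311
```

Call:
step_arm([
  {"xyz":[0,0,-0.3],"turn":[0,0,0],"gripper":-0.5},
  {"xyz":[0,0,-0.7],"turn":[0,0,0],"gripper":-0.5},
  {"xyz":[0,0,-0.8],"turn":[0,0,0],"gripper":-0.5},
  {"xyz":[0,0,-0.8],"turn":[0,0,0],"gripper":-0.5},
  {"xyz":[0,0,-0.8],"turn":[0,0,0],"gripper":-0.5},
  {"xyz":[0,0,-0.8],"turn":[0,0,0],"gripper":-0.5},
  {"xyz":[0,0,-0.5],"turn":[0,0,0],"gripper":-0.5},
  {"xyz":[0,0,-0.3],"turn":[0,0,0],"gripper":-0.5},
])

```text
time_s: 5.43
position: [0.5863, 0.3053, 0.2405]
tool_rot: [[0.994, -0.108, 0.004], [-0.108, -0.994, 0.001], [0.004, -0.002, -1.0]]
ft_force: [-0.3, -0.2, -1.5]
grip_width: 0.0312
```

```bash
python3 -c "
from h import *; c=np.array([.439,-.3746]);a=np.radians(7.3)
for s in(.065,-.065):
  t=c+s*np.array([np.cos(a),np.sin(a)]);print(t);plan(*t,.06,-6)"
```

```text
[ 0.50347314 -0.3663408 ]
t 5.43 p [0.5863 0.3053 0.2405] yaw -6.2 F [-0.3 -0.2 -1.5] w 0.0312 q [17. 34. 56. -0. 90. 23.]
 shift now-axes/0.04 [-0.26 16.93  4.48] after-turn axes [-0.3  16.92  4.51] turn/.08 [-0.02 -0.05 -0.04]
[ 0.37452686 -0.3828592 ]
t 5.43 p [0.5863 0.3053 0.2405] yaw -6.2 F [-0.3 -0.2 -1.5] w 0.0312 q [17. 34. 56. -0. 90. 23.]
 shift now-axes/0.04 [-3.42 17.68  4.47] after-turn axes [-3.47 17.66  4.51] turn/.08 [-0.02 -0.05 -0.04]
```

Held (31 mm, weight showing). The tips brushed the tray floor on closing, so I'll go higher for the second piece. Carry to tote.

Call:
step_arm([
  {"xyz":[0,0.4,0],"turn":[0,0,0],"gripper":-0.5},
  {"xyz":[0,0.8,0],"turn":[0,0,0],"gripper":-0.5},
  {"xyz":[0,0.95,0],"turn":[0,0,0],"gripper":-0.5},
  {"xyz":[0,0.95,0],"turn":[0,0,0],"gripper":-0.5},
  {"xyz":[0,0.95,0],"turn":[0,0,0],"gripper":-0.5},
  {"xyz":[0,0.95,0],"turn":[0,0,0],"gripper":-0.5},
  {"xyz":[0,0.95,0],"turn":[0,0,0],"gripper":-0.5},
  {"xyz":[0,0.95,0],"turn":[0,0,0],"gripper":-0.5},
  {"xyz":[0,0.95,0],"turn":[0,0,0],"gripper":-0.5},
  {"xyz":[0,0.95,0],"turn":[0,0,0],"gripper":-0.5},
  {"xyz":[0,0.95,0],"turn":[0,0,0],"gripper":-0.5},
  {"xyz":[0,0.95,0],"turn":[0,0,0],"gripper":-0.5},
  {"xyz":[0,0.95,0],"turn":[0,0,0],"gripper":-0.5},
  {"xyz":[0,0.95,0],"turn":[0,0,0],"gripper":-0.5},
  {"xyz":[0,0.95,0],"turn":[0,0,0],"gripper":-0.5},
  {"xyz":[0,0.95,0],"turn":[0,0,0],"gripper":-0.5},
  {"xyz":[0,0.95,0],"turn":[0,0,0],"gripper":-0.5},
  {"xyz":[-0.15,0.9,0],"turn":[0,0,0],"gripper":-0.5},
  {"xyz":[-0.1,0.6,0],"turn":[0,0,0],"gripper":-0.5},
  {"xyz":[0,0,0],"turn":[0,0,0],"gripper":-0.5},
])

```text
time_s: 7.1
position: [0.5009, -0.372, 0.2362]
tool_rot: [[0.994, -0.113, -0.001], [-0.113, -0.994, -0.001], [-0.001, 0.001, -1.0]]
ft_force: [0.5, 0.1, -2.1]
grip_width: 0.0309
```

```bash
python3 -c "
from h import *; plan(.5035,-.3663,.048,-6)"
```

```text
t 7.10 p [ 0.5009 -0.372   0.2362] yaw -6.5 F [ 0.5  0.1 -2.1] w 0.0309 q [-47.  30.  63.  -0.  87. -41.]
 shift now-axes/0.04 [ 0.05 -0.15  4.71] after-turn axes [ 0.05 -0.15  4.71] turn/.08 [ 0.01  0.01 -0.11]
```

Call:
step_arm([
  {"xyz":[0.05,-0.15,0.5],"turn":[0,0,0],"gripper":-0.5},
  {"xyz":[0,0,0.8],"turn":[0,0,0],"gripper":-0.5},
  {"xyz":[0,0,0.8],"turn":[0,0,0],"gripper":-0.5},
  {"xyz":[0,0,0.8],"turn":[0,0,0],"gripper":-0.5},
  {"xyz":[0,0,0.7],"turn":[0,0,0],"gripper":-0.5},
  {"xyz":[0,0,0.5],"turn":[0,0,0],"gripper":-0.5},
  {"xyz":[0,0,0.4],"turn":[0,0,0],"gripper":-0.5},
  {"xyz":[0,0,0.3],"turn":[0,0,0],"gripper":-0.5},
  {"xyz":[0,0,0],"turn":[0,0,0],"gripper":-0.5},
  {"xyz":[0,0,0],"turn":[0,0,0],"gripper":0.3},
  {"xyz":[0,0,0],"turn":[0,0,0],"gripper":0.3},
  {"xyz":[0,0,0],"turn":[0,0,0],"gripper":0.3},
  {"xyz":[0,0,-0.3],"turn":[0,0,0],"gripper":0.3},
  {"xyz":[0,0,-0.8],"turn":[0,0,0],"gripper":0.45},
  {"xyz":[0,0,-0.9],"turn":[0,0,0],"gripper":0.45},
  {"xyz":[0,0,-0.9],"turn":[0,0,0],"gripper":0.45},
  {"xyz":[0,0,-0.9],"turn":[0,0,0],"gripper":0.45},
  {"xyz":[0,0,-0.9],"turn":[0,0,0],"gripper":0.45},
])

```text
time_s: 8.6
position: [0.5053, -0.3616, 0.2355]
tool_rot: [[0.994, -0.108, 0.001], [-0.108, -0.994, -0.001], [0.001, 0.001, -1.0]]
ft_force: [-0.4, -0.7, 0.4]
grip_width: 0.0622
```

```bash
python3 -c "
from h import *; plan(.4495,.2892,.042,17.3)"
```

```text
t 8.60 p [ 0.5053 -0.3616  0.2355] yaw -6.2 F [-0.4 -0.7  0.4] w 0.0622 q [-46.  30.  64.   0.  87. -40.]
 shift now-axes/0.04 [ -3.15 -16.03   4.81] after-turn axes [  3.51 -15.95   4.84] turn/.08 [ 0.02 -0.02 -5.13]
```

Call:
step_arm([
  {"xyz":[-0.1,-0.5,0],"turn":[0,0,0],"gripper":0.45},
  {"xyz":[-0.18,-0.9,0],"turn":[0,0,0],"gripper":0.45},
  {"xyz":[-0.18,-0.9,0],"turn":[0,0,0],"gripper":0.45},
  {"xyz":[-0.18,-0.9,0],"turn":[0,0,0],"gripper":0.45},
  {"xyz":[-0.18,-0.9,0],"turn":[0,0,0],"gripper":0.45},
  {"xyz":[-0.18,-0.9,0],"turn":[0,0,0],"gripper":0.45},
  {"xyz":[-0.18,-0.9,0],"turn":[0,0,0],"gripper":0.45},
  {"xyz":[-0.18,-0.9,0],"turn":[0,0,0],"gripper":0.45},
  {"xyz":[-0.18,-0.9,0],"turn":[0,0,0],"gripper":0.45},
  {"xyz":[-0.18,-0.9,0],"turn":[0,0,0],"gripper":0.45},
  {"xyz":[-0.18,-0.9,0],"turn":[0,0,0],"gripper":0.45},
  {"xyz":[-0.18,-0.9,0],"turn":[0,0,0],"gripper":0.45},
  {"xyz":[-0.18,-0.9,0],"turn":[0,0,0],"gripper":0.45},
  {"xyz":[-0.18,-0.9,0],"turn":[0,0,0],"gripper":0.45},
  {"xyz":[-0.18,-0.9,0],"turn":[0,0,0],"gripper":0.45},
  {"xyz":[-0.18,-0.9,0],"turn":[0,0,0],"gripper":0.45},
  {"xyz":[-0.18,-0.9,0],"turn":[0,0,0],"gripper":0.45},
  {"xyz":[-0.18,-0.9,0],"turn":[0,0,0],"gripper":0.45},
  {"xyz":[0,-0.23,0],"turn":[0,0,0],"gripper":0.45},
])

```text
time_s: 10.18
position: [0.4479, 0.2933, 0.2334]
tool_rot: [[0.995, -0.104, 0.002], [-0.104, -0.995, 0.002], [0.001, -0.002, -1.0]]
ft_force: [-0.9, -0.4, 0.2]
grip_width: 0.062
```

Call:
step_arm([
  {"xyz":[0,0,0],"turn":[0,0,-0.9],"gripper":0.45},
  {"xyz":[0,0,0],"turn":[0,0,-0.9],"gripper":0.45},
  {"xyz":[0,0,0],"turn":[0,0,-0.9],"gripper":0.45},
  {"xyz":[0,0,0],"turn":[0,0,-0.9],"gripper":0.45},
  {"xyz":[0,0,0],"turn":[0,0,-0.9],"gripper":0.45},
  {"xyz":[0,0,0],"turn":[0,0,-0.63],"gripper":0.45},
  {"xyz":[0,0,0],"turn":[0,0,0],"gripper":0.45},
])

```text
time_s: 10.77
position: [0.4493, 0.2888, 0.2332]
tool_rot: [[0.954, 0.299, 0.001], [0.299, -0.954, 0.0], [0.001, 0.0, -1.0]]
ft_force: [0.2, 0.2, 0.4]
grip_width: 0.0618
```

```bash
python3 -c "
from h import *; plan(.4495,.2892,.042,17.3)"
```

```text
t 10.77 p [0.4493 0.2888 0.2332] yaw 17.4 F [0.2 0.2 0.4] w 0.0618 q [20. 21. 79. -0. 80.  3.]
 shift now-axes/0.04 [ 0.   -0.01  4.78] after-turn axes [ 0.01 -0.01  4.78] turn/.08 [ 0.   -0.02  0.02]
```

Call:
step_arm([
  {"xyz":[0,0,0.6],"turn":[0,0,0],"gripper":0.45},
  {"xyz":[0,0,0.8],"turn":[0,0,0],"gripper":0.45},
  {"xyz":[0,0,0.8],"turn":[0,0,0],"gripper":0.45},
  {"xyz":[0,0,0.8],"turn":[0,0,0],"gripper":0.45},
  {"xyz":[0,0,0.7],"turn":[0,0,0],"gripper":0.45},
  {"xyz":[0,0,0.5],"turn":[0,0,0],"gripper":0.45},
  {"xyz":[0,0,0.3],"turn":[0,0,0],"gripper":0.45},
  {"xyz":[0,0,0.28],"turn":[0,0,0],"gripper":0.45},
  {"xyz":[0,0,0],"turn":[0,0,0],"gripper":0.45},
  {"xyz":[0,0,0],"turn":[0,0,0],"gripper":-0.5},
  {"xyz":[0,0,0],"turn":[0,0,0],"gripper":-0.5},
  {"xyz":[0,0,0],"turn":[0,0,0],"gripper":-0.5},
  {"xyz":[0,0,0],"turn":[0,0,0],"gripper":-0.5},
  {"xyz":[0,0,0],"turn":[0,0,0],"gripper":-0.5},
  {"xyz":[0,0,0],"turn":[0,0,0],"gripper":-0.5},
])

```text
time_s: 12.02
position: [0.4499, 0.2893, 0.0424]
tool_rot: [[0.955, 0.297, 0.002], [0.297, -0.955, 0.001], [0.003, -0.0, -1.0]]
ft_force: [-0.3, -0.6, 7.4]
grip_width: 0.0311
```

Call:
step_arm([
  {"xyz":[0,0,-0.3],"turn":[0,0,0],"gripper":-0.5},
  {"xyz":[0,0,-0.7],"turn":[0,0,0],"gripper":-0.5},
  {"xyz":[0,0,-0.8],"turn":[0,0,0],"gripper":-0.5},
  {"xyz":[0,0,-0.8],"turn":[0,0,0],"gripper":-0.5},
  {"xyz":[0,0,-0.8],"turn":[0,0,0],"gripper":-0.5},
  {"xyz":[0,0,-0.8],"turn":[0,0,0],"gripper":-0.5},
  {"xyz":[0,0,-0.4],"turn":[0,0,0],"gripper":-0.5},
  {"xyz":[0,0,-0.2],"turn":[0,0,0],"gripper":-0.5},
])

```text
time_s: 12.68
position: [0.4495, 0.2894, 0.2361]
tool_rot: [[0.955, 0.297, 0.004], [0.297, -0.955, 0.002], [0.005, -0.0, -1.0]]
ft_force: [-0.2, -0.1, -2.0]
grip_width: 0.0313
```

Run:
```python
from h import *
plan(.3745,-.3829,.05,17.3)
plan(.3745,-.3829,.05,7)
snap('top','1')
im,d=(lambda z:(z['im'],z['d']))(np.load('pics/top_1.npz'))
v,u=np.mgrid[0:480,0:640]; P=deep('top',np.c_[u.ravel(),v.ravel()],d).reshape(480,640,3)
m=(P[...,0]>.3)&(P[...,0]<.58)&(P[...,1]<-.28)&(P[...,1]>-.46)&(P[...,2]>.034)&(P[...,2]<.05)&(cv2.cvtColor(im,cv2.COLOR_RGB2HSV)[...,1]<100)
q=P[m]; print(m.sum(),cv2.minAreaRect((q[:,:2]*1000).astype(np.float32)),np.median(q[:,2]))
```

```text
t 12.68 p [0.4495 0.2894 0.2361] yaw 17.3 F [-0.2 -0.1 -2. ] w 0.0313 q [20. 21. 78.  0. 81.  3.]
 shift now-axes/0.04 [-6.81 15.49  4.62] after-turn axes [-6.79 15.49  4.65] turn/.08 [-0.   -0.06  0.  ]
t 12.68 p [0.4495 0.2894 0.2361] yaw 17.3 F [-0.2 -0.1 -2. ] w 0.0313 q [20. 21. 78.  0. 81.  3.]
 shift now-axes/0.04 [-6.81 15.49  4.62] after-turn axes [-3.91 16.45  4.65] turn/.08 [-0.01 -0.06  2.25]
395 ((503.1811218261719, -359.932861328125), (79.85462951660156, 33.16938400268555), 82.80669403076172) 0.04128281504971798
```

View pics/top_1.png

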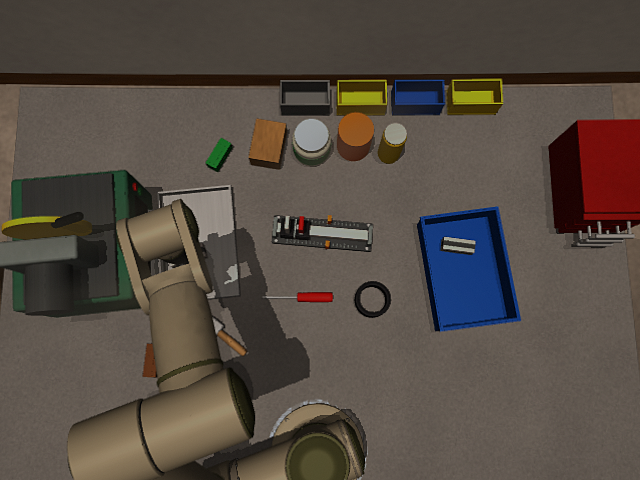

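Piece a lies in the tote at (453,245). Piece b is held, so I'll carry it over.

Call:
step_arm([
  {"xyz":[-0.2,0.45,0],"turn":[0,0,0],"gripper":-0.5},
  {"xyz":[-0.37,0.85,0],"turn":[0,0,0],"gripper":-0.5},
  {"xyz":[-0.37,0.85,0],"turn":[0,0,0],"gripper":-0.5},
  {"xyz":[-0.37,0.85,0],"turn":[0,0,0],"gripper":-0.5},
  {"xyz":[-0.37,0.85,0],"turn":[0,0,0],"gripper":-0.5},
  {"xyz":[-0.37,0.85,0],"turn":[0,0,0],"gripper":-0.5},
  {"xyz":[-0.37,0.85,0],"turn":[0,0,0],"gripper":-0.5},
  {"xyz":[-0.37,0.85,0],"turn":[0,0,0],"gripper":-0.5},
  {"xyz":[-0.37,0.85,0],"turn":[0,0,0],"gripper":-0.5},
  {"xyz":[-0.37,0.85,0],"turn":[0,0,0],"gripper":-0.5},
  {"xyz":[-0.37,0.85,0],"turn":[0,0,0],"gripper":-0.5},
  {"xyz":[-0.37,0.85,0],"turn":[0,0,0],"gripper":-0.5},
  {"xyz":[-0.37,0.85,0],"turn":[0,0,0],"gripper":-0.5},
  {"xyz":[-0.37,0.85,0],"turn":[0,0,0],"gripper":-0.5},
  {"xyz":[-0.37,0.85,0],"turn":[0,0,0],"gripper":-0.5},
  {"xyz":[-0.37,0.85,0],"turn":[0,0,0],"gripper":-0.5},
  {"xyz":[-0.37,0.85,0],"turn":[0,0,0],"gripper":-0.5},
  {"xyz":[-0.37,0.85,0],"turn":[0,0,0],"gripper":-0.5},
  {"xyz":[-0.32,0.59,0],"turn":[0,0,0],"gripper":-0.5},
  {"xyz":[0,0,0],"turn":[0,0,0],"gripper":-0.5},
])

```text
time_s: 14.4
position: [0.3719, -0.3875, 0.2309]
tool_rot: [[0.956, 0.293, -0.002], [0.293, -0.956, 0.001], [-0.001, -0.002, -1.0]]
ft_force: [-0.6, 0.4, -1.7]
grip_width: 0.031
```

Call:
step_arm([
  {"xyz":[0,0,0],"turn":[0,0,0.75],"gripper":-0.5},
  {"xyz":[0,0,0],"turn":[0,0,0.75],"gripper":-0.5},
  {"xyz":[0,0,0],"turn":[0,0,0.75],"gripper":-0.5},
  {"xyz":[0,0,0],"turn":[0,0,0],"gripper":-0.5},
])

```text
time_s: 14.73
position: [0.3732, -0.3827, 0.2318]
tool_rot: [[0.993, 0.12, -0.001], [0.12, -0.993, 0.002], [-0.001, -0.003, -1.0]]
ft_force: [0.3, 0.3, -1.5]
grip_width: 0.0309
```

```bash
python3 -c "
from h import *; plan(.3745,-.3829,.047,7)"
```

```text
t 14.73 p [ 0.3732 -0.3827  0.2318] yaw 6.9 F [ 0.3  0.3 -1.5] w 0.0309 q [-58.  21.  79.   0.  80. -65.]
 shift now-axes/0.04 [0.04 0.02 4.62] after-turn axes [0.03 0.01 4.62] turn/.08 [-0.03  0.01 -0.03]
```

Call:
step_arm([
  {"xyz":[0.03,0,0.5],"turn":[0,0,0],"gripper":-0.5},
  {"xyz":[0,0,0.8],"turn":[0,0,0],"gripper":-0.5},
  {"xyz":[0,0,0.8],"turn":[0,0,0],"gripper":-0.5},
  {"xyz":[0,0,0.8],"turn":[0,0,0],"gripper":-0.5},
  {"xyz":[0,0,0.7],"turn":[0,0,0],"gripper":-0.5},
  {"xyz":[0,0,0.5],"turn":[0,0,0],"gripper":-0.5},
  {"xyz":[0,0,0.3],"turn":[0,0,0],"gripper":-0.5},
  {"xyz":[0,0,0.2],"turn":[0,0,0],"gripper":-0.5},
  {"xyz":[0,0,0],"turn":[0,0,0],"gripper":-0.5},
  {"xyz":[0,0,0],"turn":[0,0,0],"gripper":0.3},
  {"xyz":[0,0,0],"turn":[0,0,0],"gripper":0.3},
  {"xyz":[0,0,0],"turn":[0,0,0],"gripper":0.3},
  {"xyz":[0,0,-0.3],"turn":[0,0,0],"gripper":0.3},
  {"xyz":[0,0,-0.8],"turn":[0,0,0],"gripper":0.4},
  {"xyz":[0,0,-0.9],"turn":[0,0,0],"gripper":0.4},
  {"xyz":[0,0,-0.9],"turn":[0,0,0],"gripper":0.4},
  {"xyz":[0,0,-0.9],"turn":[0,0,0],"gripper":0.4},
  {"xyz":[0,0,-0.9],"turn":[0,0,0],"gripper":0.4},
])

```text
time_s: 16.23
position: [0.3744, -0.3829, 0.24]
tool_rot: [[0.993, 0.122, 0.001], [0.122, -0.993, -0.001], [0.001, 0.002, -1.0]]
ft_force: [0.8, -0.2, -0.3]
grip_width: 0.0596
```

```bash
python3 -c "
from h import *; plan(.5455,.0535,.097,84.2); plan(.5455,.0535,.097,-95.8)"
```

```text
t 16.23 p [ 0.3744 -0.3829  0.24  ] yaw 7.0 F [ 0.8 -0.2 -0.3] w 0.0596 q [-58.  21.  78.   0.  81. -65.]
 shift now-axes/0.04 [  5.57 -10.31   3.56] after-turn axes [11.29  3.15  3.57] turn/.08 [ 2.000e-02  1.000e-02 -1.684e+01]
t 16.23 p [ 0.3744 -0.3829  0.24  ] yaw 7.0 F [ 0.8 -0.2 -0.3] w 0.0596 q [-58.  21.  78.   0.  81. -65.]
 shift now-axes/0.04 [  5.57 -10.31   3.56] after-turn axes [-11.29  -3.15   3.57] turn/.08 [ 1.000e-02 -2.000e-02  2.243e+01]
```

Call:
step_arm([
  {"xyz":[0.23,-0.43,0],"turn":[0,0,0],"gripper":0.7},
  {"xyz":[0.46,-0.86,0],"turn":[0,0,0],"gripper":0.7},
  {"xyz":[0.46,-0.86,0],"turn":[0,0,0],"gripper":0.7},
  {"xyz":[0.46,-0.86,0],"turn":[0,0,0],"gripper":0.7},
  {"xyz":[0.46,-0.86,0],"turn":[0,0,0],"gripper":0.7},
  {"xyz":[0.46,-0.86,0],"turn":[0,0,0],"gripper":0.7},
  {"xyz":[0.46,-0.86,0],"turn":[0,0,0],"gripper":0.7},
  {"xyz":[0.46,-0.86,0],"turn":[0,0,0],"gripper":0.7},
  {"xyz":[0.46,-0.86,0],"turn":[0,0,0],"gripper":0.7},
  {"xyz":[0.46,-0.86,0],"turn":[0,0,0],"gripper":0.7},
  {"xyz":[0.46,-0.86,0],"turn":[0,0,0],"gripper":0.7},
  {"xyz":[0.46,-0.86,0],"turn":[0,0,0],"gripper":0.7},
  {"xyz":[0.28,-0.42,0],"turn":[0,0,0],"gripper":0.7},
])

```text
time_s: 17.32
position: [0.546, 0.057, 0.2381]
tool_rot: [[0.992, 0.125, 0.002], [0.125, -0.992, 0.001], [0.002, -0.0, -1.0]]
ft_force: [0.7, -1.2, 0.0]
grip_width: 0.0725
```

Call:
step_arm([
  {"xyz":[0,0,0],"turn":[0,0,-0.99],"gripper":0.7},
  {"xyz":[0,0,0],"turn":[0,0,-0.99],"gripper":0.7},
  {"xyz":[0,0,0],"turn":[0,0,-0.99],"gripper":0.7},
  {"xyz":[0,0,0],"turn":[0,0,-0.99],"gripper":0.7},
  {"xyz":[0,0,0],"turn":[0,0,-0.99],"gripper":0.7},
  {"xyz":[0,0,0],"turn":[0,0,-0.99],"gripper":0.7},
  {"xyz":[0,0,0],"turn":[0,0,-0.99],"gripper":0.7},
  {"xyz":[0,0,0],"turn":[0,0,-0.99],"gripper":0.7},
  {"xyz":[0,0,0],"turn":[0,0,-0.99],"gripper":0.7},
  {"xyz":[0,0,0],"turn":[0,0,-0.99],"gripper":0.7},
  {"xyz":[0,0,0],"turn":[0,0,-0.99],"gripper":0.7},
  {"xyz":[0,0,0],"turn":[0,0,-0.99],"gripper":0.7},
  {"xyz":[0,0,0],"turn":[0,0,-0.99],"gripper":0.7},
  {"xyz":[0,0,0],"turn":[0,0,-0.99],"gripper":0.7},
  {"xyz":[0,0,0],"turn":[0,0,-0.99],"gripper":0.7},
  {"xyz":[0,0,0],"turn":[0,0,-0.99],"gripper":0.7},
  {"xyz":[0,0,0],"turn":[0,0,-0.99],"gripper":0.7},
  {"xyz":[0,0,0],"turn":[0,0,0],"gripper":0.7},
])

```text
time_s: 18.82
position: [0.5455, 0.0532, 0.238]
tool_rot: [[0.099, 0.995, 0.001], [0.995, -0.099, -0.0], [-0.0, 0.001, -1.0]]
ft_force: [0.1, -0.3, -0.3]
grip_width: 0.0724
```

```bash
python3 -c "
from h import *; plan(.5455,.0535,.097,84.2)
a,_=snap('top','2'); b,_=snap('side','2')
cv2.imwrite('pics/m2.png',np.hstack([cv2.resize(a[140:340,220:540,::-1],(480,300)),cv2.resize(b[180:330,220:380,::-1],(320,300))]))"
```

```text
t 18.82 p [0.5455 0.0532 0.238 ] yaw 84.3 F [ 0.1 -0.3 -0.3] w 0.0724 q [ -7.  22.  76.   0.  82. -91.]
 shift now-axes/0.04 [ 0.01 -0.    3.52] after-turn axes [ 0.01 -0.    3.52] turn/.08 [0.02 0.   0.02]
```

View pics/m2.png

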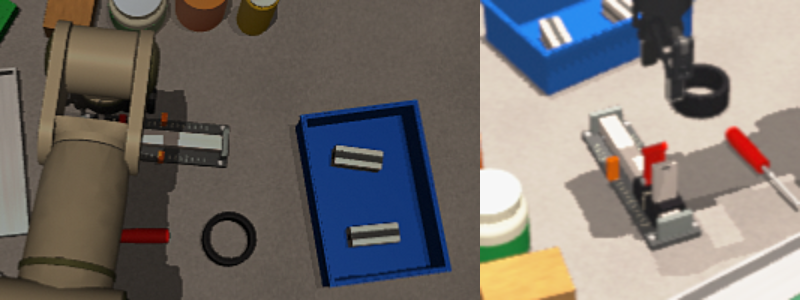

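Both pieces are in the tote, and the gripper is above the post and lever. Descend with clearance.

Call:
step_arm([
  {"xyz":[0,0,0.5],"turn":[0,0,0],"gripper":0.7},
  {"xyz":[0,0,0.6],"turn":[0,0,0],"gripper":0.7},
  {"xyz":[0,0,0.5],"turn":[0,0,0],"gripper":0.7},
  {"xyz":[0,0,0.4],"turn":[0,0,0],"gripper":0.7},
  {"xyz":[0,0,0.4],"turn":[0,0,0],"gripper":0.7},
  {"xyz":[0,0,0.4],"turn":[0,0,0],"gripper":0.7},
  {"xyz":[0,0,0.4],"turn":[0,0,0],"gripper":0.7},
  {"xyz":[0,0,0.32],"turn":[0,0,0],"gripper":0.7},
  {"xyz":[0,0,0],"turn":[0,0,0],"gripper":0.7},
])

```text
time_s: 19.67
position: [0.5445, 0.0533, 0.0943]
tool_rot: [[0.104, 0.995, -0.004], [0.995, -0.104, 0.0], [0.0, -0.004, -1.0]]
ft_force: [0.0, 0.1, 0.3]
grip_width: 0.072
```

Call:
step_arm([
  {"xyz":[0,0,0],"turn":[0,0,0],"gripper":0.25},
  {"xyz":[0,0,0],"turn":[0,0,0],"gripper":0.25},
  {"xyz":[0,0,0],"turn":[0,0,0],"gripper":0.25},
])

```text
time_s: 19.92
position: [0.5461, 0.0532, 0.0974]
tool_rot: [[0.103, 0.995, 0.002], [0.995, -0.103, -0.0], [-0.0, 0.002, -1.0]]
ft_force: [-0.3, 0.2, 0.8]
grip_width: 0.0535
```

```bash
python3 -c "
from h import *; plan(.5455,.0535,.097,84.2)
a,_=snap('top','3'); b,_=snap('side','3')
cv2.imwrite('pics/m3.png',cv2.resize(b[210:310,240:373,::-1],(640,480),interpolation=cv2.INTER_CUBIC))"
```

```text
t 19.92 p [0.5461 0.0532 0.0974] yaw 84.1 F [-0.3  0.2  0.8] w 0.0535 q [ -7.  31.  87.  -0.  62. -91.]
 shift now-axes/0.04 [ 0.01 -0.01  0.01] after-turn axes [ 0.01 -0.01  0.01] turn/.08 [ 0.03  0.   -0.02]
```

View pics/m3.png

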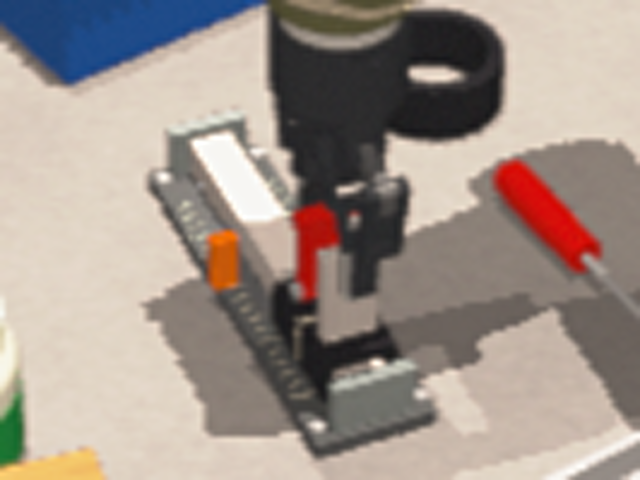

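The side view shows the fingers straddling post and lever, pads well above the carriage. Next I'll compute the draw distance along the rail from pixel extents.

```bash
cat > along.py <<'E'
from h import *
d=np.array([-.1025,-.9947]); O=np.array([.5405,-.0132])
def S(p): return (p[:,:2]-O)@d
def rng(n,m,z):
    v,u=np.nonzero(m); p=plane(n,np.c_[u,v],z); s=S(p)*1e3; e=(p[:,:2]-O)@[d[1],-d[0]]*1e3
    return 'n%d s mean %.1f [%.1f %.1f] cross %.1f'%(len(s),s.mean(),np.percentile(s,3),np.percentile(s,97),e.mean())
E
python3 - <<'E'
from along import *
for n in('top','side'):
    im=np.load(f'pics/{n}_0.npz')['im']; P=np.load(f'pics/P_{n}.npy'); hs=cv2.cvtColor(im,cv2.COLOR_RGB2HSV).astype(int); h,s,v=hs[...,0],hs[...,1],hs[...,2]
    x,y,z=P[...,0],P[...,1],P[...,2]; R=(x>.47)&(x<.61)&(y>-.17)&(y<.13)
    print(n,'post',rng(n,R&(abs(z-.110)<.005)&(s<90)&(v>110),.110))
    print(n,'lever',rng(n,R&(abs(z-.113)<.005)&(s>150),.113))
    t=R&(s>140)&(h>6)&(h<24)&(abs(z-.048)<.005)
    for a,q in((t&(x>.54),'tab+'),(t&(x<.54),'tab-')): print(n,q,rng(n,a,.048) if a.any() else None)
    w=R&(y>.03)&(y<.08)&(z<.056)&(z>.04)&(v>120)
    print(n,'line',rng(n,w,.048) if w.any() else None)
p=env.observe()['position'];print('tcp s',S(p[None])*1e3)
E
```

```text
top post n39 s mean -87.2 [-90.8 -83.4] cross 1.3
top lever n52 s mean -51.6 [-56.5 -46.5] cross -0.0
top tab+ n19 s mean 16.2 [12.2 20.3] cross -34.0
top tab- n21 s mean 16.9 [13.1 21.3] cross 32.2
top line n7 s mean -69.1 [-69.9 -68.4] cross -2.0
side post n39 s mean -88.1 [-98.0 -60.7] cross -2.2
side lever n33 s mean -57.1 [-62.5 -51.9] cross -3.2
side tab+ n16 s mean 13.0 [7.8 18.9] cross -36.5
side tab- None
side line n36 s mean -77.2 [-90.4 -48.3] cross -3.8
tcp s [-66.53527486]
```

Call:
step_arm([
  {"xyz":[-0.1,0,0],"turn":[0,0,0],"gripper":0.25},
  {"xyz":[-0.2,0,0],"turn":[0,0,0],"gripper":0.25},
  {"xyz":[-0.3,0,0],"turn":[0,0,0],"gripper":0.25},
  {"xyz":[-0.3,0,0],"turn":[0,0,0],"gripper":0.25},
  {"xyz":[-0.3,0,0],"turn":[0,0,0],"gripper":0.25},
  {"xyz":[-0.3,0,0],"turn":[0,0,0],"gripper":0.25},
  {"xyz":[-0.3,0,0],"turn":[0,0,0],"gripper":0.25},
  {"xyz":[-0.15,0,0],"turn":[0,0,0],"gripper":0.25},
  {"xyz":[-0.1,0,0],"turn":[0,0,0],"gripper":0.25},
  {"xyz":[0,0,0],"turn":[0,0,0],"gripper":0.25},
  {"xyz":[0,0,0],"turn":[0,0,0],"gripper":0.25},
])

```text
time_s: 20.93
position: [0.5382, -0.0282, 0.097]
tool_rot: [[0.103, 0.995, 0.003], [0.995, -0.103, 0.001], [0.001, 0.003, -1.0]]
ft_force: [4.2, 6.2, 0.8]
grip_width: 0.0534
```

Run:
```python
from along import *
s=env.observe();p=s['position'];print('t',s['time_s'],'tcp s',S(p[None])*1e3,p,s['ft_force'],s['grip_width'])
a,ad=snap('top','4'); b,bd=snap('side','4')
cv2.imwrite('pics/m4.png',np.hstack([cv2.resize(a[190:265,265:385,::-1],(400,250),interpolation=cv2.INTER_CUBIC),cv2.resize(b[225:300,250:370,::-1],(400,250),interpolation=cv2.INTER_CUBIC)]))
```

```text
t 20.9333 tcp s [15.15901978] [ 0.53815201 -0.02819784  0.09699672] [4.17650954 6.15245012 0.84717129] 0.0534433520070253
```

View pics/m4.png

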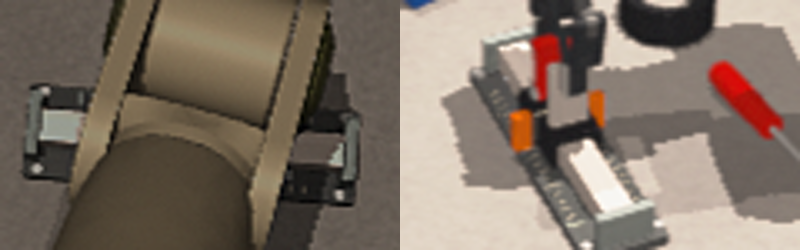

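```bash
cat >> along.py <<'E'
def vert(n,uv,cross):   # ray with vertical plane cross=const -> s,z mm
    o,r=ray(n,uv); c=np.array([d[1],-d[0]]); t=(cross-(o[:2]-O)@c)/(r[:,:2]@c); p=o+r*t[:,None]
    return np.c_[S(p)*1e3,p[:,2]*1e3]
def leveredge(im):
    hs=cv2.cvtColor(im,cv2.COLOR_RGB2HSV).astype(int); m=((hs[...,0]<5)|(hs[...,0]>175))&(hs[...,1]>130); m[:225]=0;m[300:]=0;m[:,:270]=0;m[:,325:]=0
    out=[]
    for r in np.unique(np.nonzero(m)[0]):
        c=np.nonzero(m[r])[0].min(); out.append((c-.5,r))
    q=vert('side',np.array(out),-.015); k=(q[:,1]>70)&(q[:,1]<110); return np.median(q[k,0]),k.sum(),m.sum()
def tabrange(im):
    hs=cv2.cvtColor(im,cv2.COLOR_RGB2HSV).astype(int); m=(hs[...,0]>6)&(hs[...,0]<24)&(hs[...,1]>140); m[:245]=0;m[290:]=0;m[:,:275]=0;m[:,295:]=0
    out=[(np.nonzero(m[r])[0].min()-.5,r) for r in np.unique(np.nonzero(m)[0])]
    v,u=np.nonzero(m); return np.median(vert('side',np.array(out),-.037-.004)[2:-2],0),u.min(),u.max(),v.min(),v.max()
E
python3 - <<'E'
from along import *
for k in(0,2,3,4):
    im=np.load(f'pics/side_{k}.npz')['im']; print(k,leveredge(im),tabrange(im))
E
```

```text
0 (np.float64(-51.47054129101909), np.int64(13), np.int64(138)) (array([24.59832319, 23.82758093]), np.int64(283), np.int64(289), np.int64(258), np.int64(270))
2 (np.float64(-51.474197537064256), np.int64(12), np.int64(142)) (array([24.59832319, 23.82758093]), np.int64(283), np.int64(289), np.int64(258), np.int64(270))
3 (np.float64(-51.46684810629394), np.int64(12), np.int64(120)) (array([24.59832319, 23.82758093]), np.int64(283), np.int64(289), np.int64(258), np.int64(270))
4 (np.float64(34.05674356616104), np.int64(13), np.int64(111)) (array([24.59832319, 23.82758093]), np.int64(283), np.int64(289), np.int64(258), np.int64(270))
```

Run:
```python
from along import *
im=np.load('pics/side_4.npz')['im'][:,:,::-1]
c=cams.camera_info('side');T=np.linalg.inv(np.array(c['extrinsics']))
def pr(s,e,z):
    xy=O+d*s/1e3+np.array([d[1],-d[0]])*e/1e3; q=T@np.array([*xy,z/1e3,1]); a=q[:2]/q[2]; a=a*(1+c['k1']*(a@a)); return a*[c['fx'],c['fy']]+[c['cx'],c['cy']]
x0,y0,k=272,230,12
out=cv2.resize(im[y0:y0+50,x0:x0+66],None,fx=k,fy=k,interpolation=cv2.INTER_CUBIC)
def cross(p,col):
    u,v=((p-[x0,y0]+.5)*k).astype(int); cv2.drawMarker(out,(int(u),int(v)),col,cv2.MARKER_CROSS,14,1)
L=16.55
for L,col in((10.9,(0,255,255)),(16.5,(255,255,0))):
    for e in(-17,17):
        for z in(48,110): cross(pr(L-23,e,z),col)
    cross(pr(L-37,-17,48),col)
for e in(-33,33):
    for s in(11.5,21.5): cross(pr(s,e,48),(0,255,0))
cv2.imwrite('pics/m5.png',out); print(out.shape)
```

```text
(600, 792, 3)
```

View pics/m5.png

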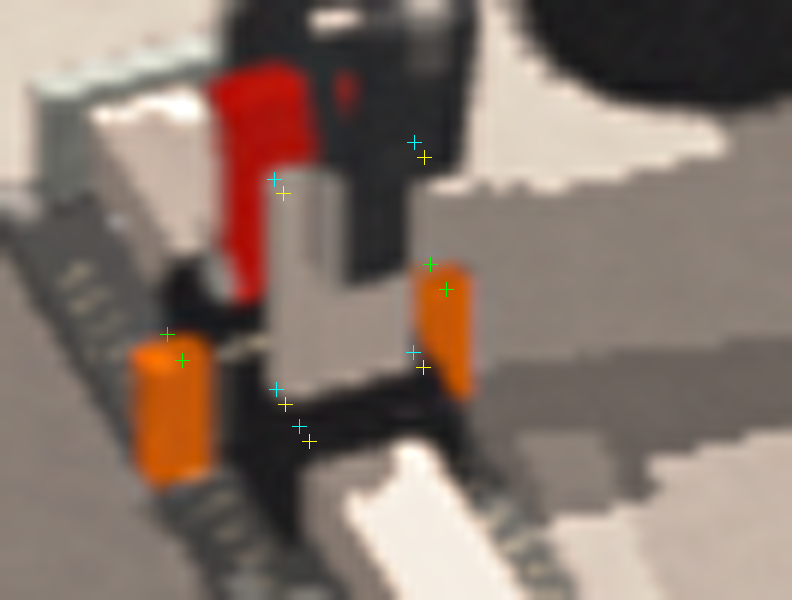

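The white line is visible at about (245,345), against a tab-to-tab mark at v≈330. That puts it about 5 mm short, matching the 5.6 mm from the TCP estimate. Advance 5.4 mm and hold.

Call:
step_arm([
  {"xyz":[-0.07,0,0],"turn":[0,0,0],"gripper":0.25},
  {"xyz":[-0.065,0,0],"turn":[0,0,0],"gripper":0.25},
  {"xyz":[0,0,0],"turn":[0,0,0],"gripper":0.25},
  {"xyz":[0,0,0],"turn":[0,0,0],"gripper":0.25},
  {"xyz":[0,0,0],"turn":[0,0,0],"gripper":0.25},
  {"xyz":[0,0,0],"turn":[0,0,0],"gripper":0.25},
  {"xyz":[0,0,0],"turn":[0,0,0],"gripper":0.25},
])

```text
time_s: 21.62
position: [0.5377, -0.0333, 0.097]
tool_rot: [[0.103, 0.995, 0.003], [0.995, -0.103, 0.001], [0.001, 0.003, -1.0]]
ft_force: [5.5, 5.5, 1.9]
grip_width: 0.0536
```

```bash
cat > chk.py <<'E'
import sys
from along import *
k=sys.argv[1]
s=env.observe();p=s['position'];t=S(p[None])[0]*1e3;print('t',s['time_s'],'tcp s %.1f'%t,'line est %.1f'%(t-(s['grip_width']*1e3+.5)/2+23),p,s['ft_force'],s['grip_width'])
b,_=snap('side',k); x0,y0,f=272,230,12
out=cv2.resize(b[y0:y0+50,x0:x0+66,::-1],None,fx=f,fy=f,interpolation=cv2.INTER_CUBIC)
cv2.line(out,(172,352),(443,272),(0,255,0),1); cv2.imwrite(f'pics/c{k}.png',out)
E
python3 chk.py 5
```

```text
t 21.6167 tcp s 20.3 line est 16.2 [ 0.5376839  -0.03329131  0.09698143] [5.45709885 5.50079916 1.89788472] 0.05358378895557252
```

View pics/c5.png

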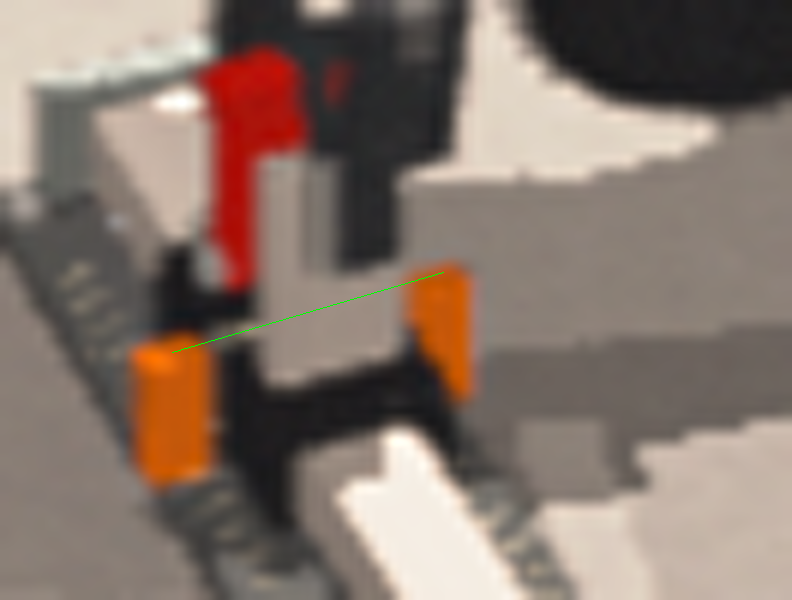

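The white line lies on the mark line. Now I'll close the lever gradually, moving the tool back by half of each closing step.

Call:
step_arm([
  {"xyz":[0.02,0,0],"turn":[0,0,0],"gripper":0.2},
  {"xyz":[0.026,0,0],"turn":[0,0,0],"gripper":0.15},
  {"xyz":[0.026,0,0],"turn":[0,0,0],"gripper":0.1},
  {"xyz":[0.026,0,0],"turn":[0,0,0],"gripper":0.05},
  {"xyz":[0.026,0,0],"turn":[0,0,0],"gripper":0.0},
  {"xyz":[0.026,0,0],"turn":[0,0,0],"gripper":-0.05},
])

```text
time_s: 22.17
position: [0.538, -0.0271, 0.0977]
tool_rot: [[0.102, 0.995, 0.003], [0.995, -0.102, 0.001], [0.001, 0.003, -1.0]]
ft_force: [-0.2, 5.6, 8.8]
grip_width: 0.041
```

```bash
python3 chk.py 6
```

```text
t 22.1667 tcp s 14.1 line est 16.4 [ 0.53803962 -0.02713013  0.09773034] [-0.20482853  5.58187419  8.84847749] 0.04098250503257069
```

Estimate holds at 16.4 (mark 16.5). Continue closing.

Call:
step_arm([
  {"xyz":[0.025,0,0],"turn":[0,0,0],"gripper":-0.1},
  {"xyz":[0.025,0,0],"turn":[0,0,0],"gripper":-0.15},
  {"xyz":[0.025,0,0],"turn":[0,0,0],"gripper":-0.2},
  {"xyz":[0.025,0,0],"turn":[0,0,0],"gripper":-0.25},
  {"xyz":[0.02,0,0],"turn":[0,0,0],"gripper":-0.3},
  {"xyz":[0,0,0],"turn":[0,0,0],"gripper":-0.4},
  {"xyz":[0,0,0],"turn":[0,0,0],"gripper":-0.5},
  {"xyz":[0,0,0],"turn":[0,0,0],"gripper":-0.5},
  {"xyz":[0,0,0],"turn":[0,0,0],"gripper":-0.5},
  {"xyz":[0,0,0],"turn":[0,0,0],"gripper":-0.5},
])

```text
time_s: 23.05
position: [0.5386, -0.0224, 0.0981]
tool_rot: [[0.101, 0.995, 0.004], [0.995, -0.101, 0.0], [0.001, 0.004, -1.0]]
ft_force: [0.4, 7.6, 11.2]
grip_width: 0.0308
```

```bash
python3 chk.py 7
```

```text
t 23.05 tcp s 9.3 line est 16.7 [ 0.53855187 -0.02239267  0.09808988] [ 0.35491116  7.64394051 11.18334602] 0.03078335017120317
```

View pics/c7.png

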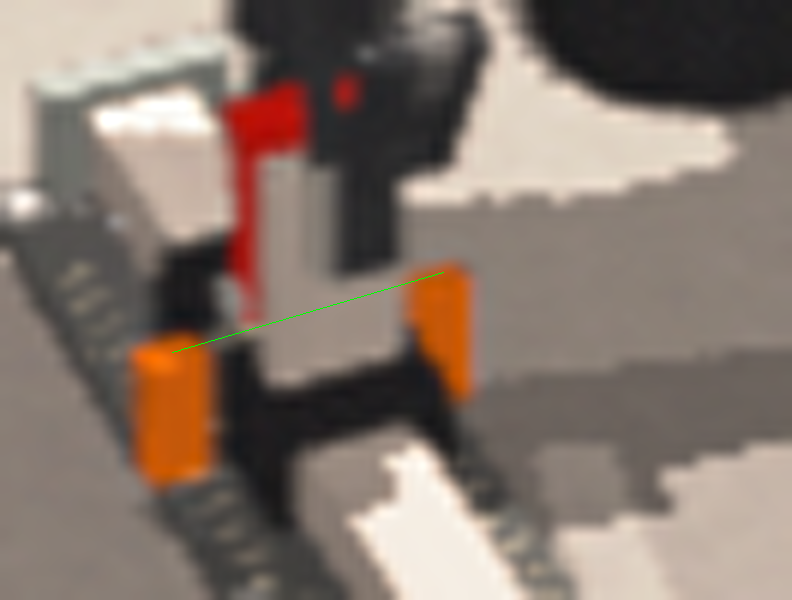

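Lever closed: the opening reads 30.8 mm, the same as on the 32 mm pieces. The line is still on the mark. A short hold, then hand in.

Call:
step_arm([
  {"xyz":[0,0,0],"turn":[0,0,0],"gripper":-0.5},
  {"xyz":[0,0,0],"turn":[0,0,0],"gripper":-0.5},
  {"xyz":[0,0,0],"turn":[0,0,0],"gripper":-0.5},
  {"xyz":[0,0,0],"turn":[0,0,0],"gripper":-0.5},
])

```text
time_s: 23.43
position: [0.5385, -0.0224, 0.0981]
tool_rot: [[0.101, 0.995, 0.004], [0.995, -0.101, 0.001], [0.001, 0.003, -1.0]]
ft_force: [-0.2, 8.6, 12.8]
grip_width: 0.0306
```

```bash
python3 -c "
from h import *; s=env.observe(); print(s['time_s'],s['position'],s['grip_width'],s['ft_force']); print(order.close_job())"
```

```text
23.4333 [ 0.53853113 -0.02236879  0.09809941] 0.030639403931720228 [-0.18095552  8.55161697 12.79635626]
the job is handed in; nothing more can be done
None
```

I put both rail pieces in the blue tote, drew the leg out to the orange mark, and closed the cam lever while holding it there. I handed the job in at 23.4 s, with the gripper still squeezing post and lever. The hand-in gives no verdict.

**Last checks**
- **Pieces:** both were seen inside the tote in the picture taken just before I started on the stop; I did not look at the tote again after that.
- **Leg:** the white line lay on the line between the tabs in the side picture. The position worked out from the arm was 16.7 mm along the rail, against 16.5 mm for the mark.
- **Lever:** the gripper opening read 30.6 mm. It read about 31 mm on the 32 mm pieces, so I take the lever as fully closed.
- **Load:** about 8.6 N along the rail, in line with the spring. The arm was steady over the last rows.

**Checks that failed or disagreed**
- **Side view:** an edge measurement of the lever from the side camera gave 5 mm more leg travel than the arm did. That camera looks nearly along the rail, so the method is poor there, and I relied on the white line against the tabs instead.
- **Unplanned contact:** when I gripped each piece, the wrist showed an upward force of 6–7 N, probably from the fingertips swinging forward onto the tray floor. At the end about 13 N upward showed on the stop, probably for a similar reason. All of these are well below the limits.

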